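# Rest a lopsided gate-hinge arm on the welding stand

## Robot

A 7-joint arm with a two-finger parallel gripper is mounted at the origin on the work surface. World frame = base frame: x ahead of the robot, y to its left, z up, the work surface at z = 0. Lengths are in m, angles in rad, forces in N, time in s.
With the tool pointing down it reaches from about 0.4 to 0.85 m from the base axis. Payload 10.4 kg.
Tool frame: the origin (TCP) lies midway between the tips of the shut fingers; the grasp point (between the pads) lies 19 mm behind it (manip.pinch_z is the distance from the TCP to the grasp point, in m); y points along the fingers, x is the direction in which the jaws open and shut, and the axes are right-handed (so a half turn about y gives the same grasp; the last joint's range is limited). The gripper opens to 85 mm and grips with 20 to 120 N. Pads are 22 mm wide; open, the fingers measure 114 mm over their backs; the gripper's body (76 mm by 85 mm) begins 54 mm behind the grasp point. The pads swing forward as they close: fully open they stand 13 mm farther back than shut.
Start: joints at [-1.245, 0.332, -0.065, 1.46, 0.022, 1.35, -0.088], TCP at [0.214, 0.587, 0.231] pointing down, gripper open.
Joint ranges: [-2.6, 2.6], [-0.5, 2.12], [-1.47, 1.34], [0.16, 2.42], [-1.27, 4.41], [0.06, 2.06], [-2.6, 2.6]. Speed limits (rad/s): [2.22, 2.22, 2.79, 2.79, 3.14, 3.14, 3.14].

## Interface

Orientations are given as a unit quaternion [x, y, z, w].
In Python, from workcell import manip gives the robot as it stands.
- The arm moves only by the shell command python3 -m pendant 'ROWS' [OPENING] [FORCE]. ROWS is a JSON object of lists of equal length, an entry for each row: "offset": the shift along the tool's x, y, z scaled (see below), a list of three; "turn": the turn, a rotation vector about the tool's x, y, z scaled (see below), a list of three. A call has 1 to 12 rows; each row is the pose to reach, as a shift and turn from the pose measured when the call began, along the tool's axes at that moment; what a row does not reach only later rows make up. The controller multiplies each number of a shift by 200 mm and each number of a turn by 45 degrees. A row lasts 1/8 s, in which the tool goes at most 62.5 mm and 10.7 degrees, less where a joint would pass 70% of its speed; a pose out of reach is approached as far as the arm can. A call with a number of a shift or a turn outside -1 to 1 is refused whole. A call with a gripper value outside its range is refused whole. OPENING is the opening in per cent of the stroke, from 0 (shut) to 100 (fully open), set as the call begins (- or left out, the last holds). The fingers move at their own pace and stop on an object; FORCE is the grip in N (left out, the last holds). Time passes only in rows, so rows that repeat a pose let the fingers close. It gives the time, the measured TCP pose, the force and the opening at its end, in the units of the state.
- manip.get_obs(): the state, without advancing time (a new reading comes with each control period).
- manip.camera(name): name is "scene" or "top"; returns (picture, depth): 400x640x3 uint8, red, green, blue; 400x640 float32, m along the optical axis (not along the pixel's ray), 0 where there is no reading.
- manip.camera_model(name): a dict with "intrinsics" (3x3 intrinsics, pixels), "k1" (the pictures are not rectified: a ray, as slopes to the right and down, at radius r is drawn at 1 + k1 r^2 times it, then the intrinsics apply), "R" (3x3) and "t" (3): a world point X has camera coordinates R X + t. Camera axes: x right, y down, z forward; pixel columns grow to the right and rows downward; lengths in m; the calibration is good to about 2 mm. A picture is of the moment at which its call begins. camera_model takes no time and is no camera call.
- manip.hand_in(): hands the job in, once; it reports no verdict.
The state is a dict: "clock": time; "joint_pos": joint angles; "joint_velocities": joint speeds; "tau": joint torques, N m; "position": TCP position; "ee_rot": TCP orientation; "ft_force": force on the tool from outside, world axes, zero at the start; "torque": the same for the moment, N m; "grip_width": opening from 0.0 (shut) to 1.0 (fully open).
Only numpy, scipy, OpenCV 4.12 (cv2) and the standard library are available. Lean on these libraries where they do the work, as an engineer would, in place of code of your own. Each camera call takes 0.05 s, during which the arm holds its last target. There are 200 camera calls.

## Task

Take the gate-hinge arm (the square tube with the heavy round eye at one end) at its balance point, raise it a few centimetres and hold it still there for a second to see that it hangs level. Then carry it level to the U-shaped stand and set it down gently, not dropped, across both upright plates, square to them (either way round) and with its balance point over the middle of the stand. Leave the plain tube offcut where it lies.

Things in the scene. Friction and masses are not known exactly. Their poses are not given: they have to be found in the camera images.
- hinge_balance (a point): Balance point of the loose gate-hinge arm, at mid-height on its centre line. Dark steel, lying flat, 25 mm high: a square tube 220 long, 25 wide, with a heavy round eye (52 outside, 24 hole) welded to one end. x points along the tube to the eye, z up. This point is 42 mm from the tube's eye end, 66 from the eye's centre, 178 from the free end. 0.5 to 0.8 kg. On either side of the table.
- stand_top (a point): Middle of the top of the fixed grey U-shaped stand, 80 mm above the table, on the side opposite the hinge arm. Base 108 x 120 x 8 mm; two upright plates, 8 thick and 120 wide, centred 50 mm either side of this point along x (92 free between them). Their top edges, 80 above the table, run along y; z up. The hinge arm laid along x rests on both edges.
- offcut_centre (a point): Centre of a bystander, to be left alone: a loose plain square tube offcut without an eye, dark steel, 180 mm long (along x), 25 wide, 25 high, lying on the table near its middle line.
There are look-alikes about, which are no part of the job. Leave any orange look-alike of the part that bears stand_top alone.

How it is judged:
On the way:
1. the hinge arm, gripped within 20 mm of its balance point, is held still and level (within 10 degrees), 10 to 80 mm above the table (height (world z) of hinge_balance between 0.0225 and 0.0925 m and angle between hinge_balance's own z axis and vertical below 0.175 rad and x of the grasp point in the frame of hinge_balance between -0.02 and 0.02 m and contact force between the fingers and hinge_arm above 1 N and linear speed of hinge_arm below 0.03 m/s), for 0.5 s.
At the end, for the whole second after the job is handed in: The hinge arm lies at rest and flat on both upright plates of the stand, its balance point within 20 mm of the stand's middle along and across, its tube square to the plates within 10 degrees (either way round), and the tube offcut is within 20 mm of where it began (x of hinge_balance in the frame of stand_top between -0.02 and 0.02 m and y of hinge_balance in the frame of stand_top between -0.02 and 0.02 m and z of hinge_balance in the frame of stand_top between 0.006 and 0.02 m and angle between the x axis of hinge_balance and the x axis of stand_top, either way round below 0.175 rad and angle between hinge_balance's own z axis and vertical below 0.1 rad and linear speed of hinge_arm below 0.02 m/s and distance of offcut_centre from where it was at the start of the episode below 0.02 m); the robot touches nothing.
It fails at once if the hinge arm is let go more than 20 mm above the stand's top (height (world z) of hinge_balance above 0.1125 m and contact force between the fingers and hinge_arm below 0.05 N).
It fails at once if the hinge arm is carried tilted by more than 20 degrees (height (world z) of hinge_balance above 0.1 m and angle between hinge_balance's own z axis and vertical above 0.35 rad).
It fails at once if the plain tube offcut is moved by more than 20 mm (distance of offcut_centre from where it was at the start of the episode above 0.02 m).
It also fails if it takes over 40 s, if anything falls off the work surface, if the arm or the gripper's body presses on something with over 40 N, if the wrist force passes 120 N, or if a joint passes its speed limit or range.

## Working session

There is one attempt and no reset: what is moved stays moved. The work goes in short steps, Python scripts to look and compute and a shell command to move; the robot and the scene stay as the last step left them, time stands still between calls to the robot, and variables do not carry over. Pictures are saved under pics/ and viewed, about 8 in all and at most 12, crops included, and the job is handed in when it is done.

```bash
mkdir -p pics; ls
cat > h.py <<'E'
import numpy as np, cv2
from workcell import manip
from scipy.spatial.transform import Rotation as Ro
def cast(name,px,z):
    m=manip.camera_model(name);K=np.array(m["intrinsics"]);R=np.array(m["R"]);t=np.array(m["t"])
    px=np.atleast_2d(px).astype(float)
    u=cv2.undistortPoints(px[:,None],K,np.array([m["k1"],0,0,0,0.]))[:,0]
    d=np.c_[u,np.ones(len(u))]@R; c=-R.T@t
    return c+d*((z-c[2])/d[:,2])[:,None]
def cloud(name,dep):
    m=manip.camera_model(name);R=np.array(m["R"]);t=np.array(m["t"])
    v,w=np.mgrid[:400,:640]; px=np.c_[w.ravel(),v.ravel()].astype(float)
    u=cv2.undistortPoints(px[:,None],np.array(m["intrinsics"]),np.array([m["k1"],0,0,0,0.]))[:,0]
    P=np.c_[u,np.ones(len(u))]*dep.reshape(-1,1)
    return ((P-t)@R).reshape(400,640,3)
E
python3 - <<'E'
from h import *
for n in("top","scene"):
    p,d=manip.camera(n); np.savez(f"{n}0.npz",p=p,d=d); cv2.imwrite(f"pics/{n}0.png",p[...,::-1])
    m=manip.camera_model(n); print(n,-np.array(m["R"]).T@m["t"],m["k1"],np.round(m["R"],2).tolist())
print(manip.get_obs())
E
```

```text
pics
top [0.41474011 0.0910528  1.05388606] -0.07886206390450155 [[-0.03, -1.0, 0.01], [-1.0, 0.03, -0.07], [0.07, -0.01, -1.0]]
scene [1.06309682 0.43099479 0.90334256] -0.02995470337481 [[-0.54, 0.84, 0.01], [0.65, 0.43, -0.63], [-0.53, -0.33, -0.78]]
{'clock': 0.1, 'joint_pos': array([-1.24462239,  0.3328213 , -0.06471719,  1.46087946,  0.02160733,
        1.34990748, -0.0884996 ]), 'joint_velocities': array([ 0.00068348, -0.00190648,  0.00120951, -0.00534063,  0.00067271,
        0.00091952, -0.00071277]), 'tau': array([ 2.57357060e-03, -6.26745272e+01,  5.02260821e-02, -3.92427993e+01,
        1.64392259e-02,  7.02505160e-03,  1.23315945e-05]), 'position': array([0.21346808, 0.5870432 , 0.23057709]), 'ee_rot': array([ 0.57944632,  0.40530608, -0.40604436, -0.57887556]), 'ft_force': array([0.34170552, 0.26998777, 0.03286732]), 'torque': array([-0.03242417,  0.09179756, -0.01884289]), 'grip_width': 1.0018401239077688}
```

View pics/top0.png

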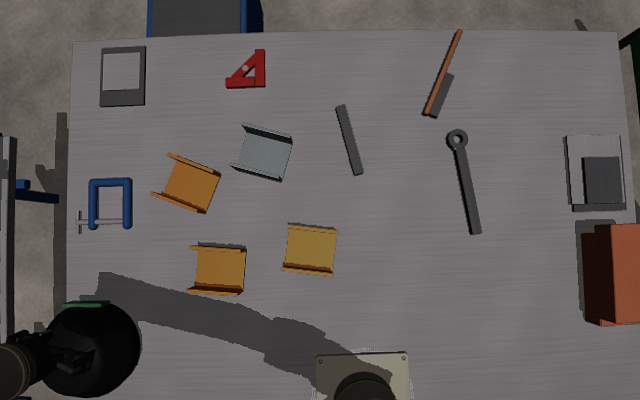

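View pics/scene0.png

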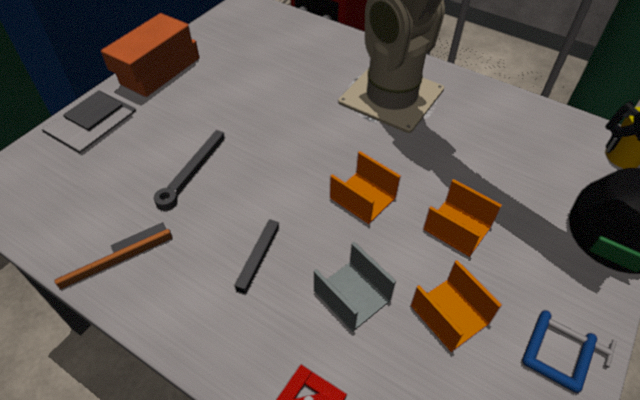

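The top view shows the hinge arm (eye at about (457,139), free end (476,234)), the grey stand at (262,152) and the offcut at (349,140). There are also three orange look-alike stands. Next I measure all three parts.

```bash
python3 - <<'E'
from h import *
z=np.load("top0.npz");p,d=z["p"].astype(int),z["d"]
g=p.max(2); print("table",p[300,520],"tube",p[190,465],p[140,349],"stand",p[152,262])
m=((g<85)).astype(np.uint8)
def comp(seed,m):
    n,l=cv2.connectedComponents(m); 
    return (l==l[seed[1],seed[0]]).astype(np.uint8)
for nm,s in(("hinge",(465,190)),("off",(349,140))):
    c=comp(s,m); v,u=np.nonzero(c); print(nm,c.sum(),u.min(),u.max(),v.min(),v.max(), cv2.minAreaRect(np.c_[u,v].astype(np.float32)))
    cnt=max(cv2.findContours(c,0,1)[0],key=len)[:,0]; W=cast("top",cnt,0.025)[:,:2]
    # axis from tube pixels
    Wa=cast("top",np.c_[u,v],0.025)[:,:2]; r=cv2.minAreaRect((W*1000).astype(np.float32)); print(r)
    ax=np.array(cv2.fitLine((Wa).astype(np.float32),2,0,.01,.01)).ravel(); print(ax)
    pr=(Wa-ax[2:])@ax[:2]; print("ext",pr.min(),pr.max(), ax[2:]+ax[:2]*pr.min(), ax[2:]+ax[:2]*pr.max())
for n in("top","scene"):
    z=np.load(n+"0.npz");p,d=z["p"].astype(int),z["d"];C=cloud(n,d)
    x=C[...,0];y=C[...,1];h=C[...,2]
    print(n,"tablez",np.median(h[(abs(x-.6)<.1)&(abs(y)<.3)]))
    hs=p.astype(np.uint8); hsv=cv2.cvtColor(hs,cv2.COLOR_RGB2HSV); grey=hsv[...,1]<70
    k=(h>.074)&(h<.1)&grey&(x>.4)&(x<.8)&(abs(y)<.4)&(d>0); Q=C[k]; print(len(Q))
    Q=Q[:,:2]; print(Q.mean(0),Q.min(0),Q.max(0)); r=cv2.minAreaRect((Q*1000).astype(np.float32)); print(r)
    k2=(h>.015)&(h<.035)&grey&(x>.4)&(x<.9)&(abs(y)<.4)&(g<90 if n=="top" else True);
E
python3 - <<'E'
from h import *
o=manip.get_obs(); print(np.round(Ro.from_quat(o["ee_rot"]).as_matrix(),3), manip.pinch_z)
p=np.load("top0.npz")["p"][80:260,200:520,::-1]; cv2.imwrite("pics/c1.png",cv2.resize(p,None,fx=2.5,fy=2.5,interpolation=2))
E
```

```text
table [120 115 118] tube [62 62 63] [64 63 65] stand [107 111 111]
hinge 1486 445 481 129 234 ((463.5270080566406, 181.66217041015625), (106.6949462890625, 22.193862915039062), 80.53767395019531)
((535.1027221679688, -269.537353515625), (268.1784973144531, 57.5583381652832), 5.497244834899902)
[ 0.9895219   0.1443826   0.5401822  -0.27405715]
ext -0.13899513278395492 0.1295368000858172 [ 0.40264344 -0.29412563] [ 0.66836168 -0.25535429]
off 782 335 363 104 175 ((348.6231994628906, 139.74354553222656), (72.63854217529297, 11.18751335144043), 74.47588348388672)
((647.6535034179688, 13.83966064453125), (183.96929931640625, 27.975149154663086), 13.285922050476074)
[0.9739485  0.22676943 0.6468108  0.01326791]
ext -0.09101220221865963 0.09292672664111834 [ 0.55816963 -0.00737088] [0.73731667 0.03434085]
top tablez 0.0009725182082745926
382
[0.61552388 0.22758408] [0.42008017 0.04974005] [0.68409797 0.39786897]
((561.357666015625, 215.27894592285156), (372.1761779785156, 225.687255859375), 80.7538070678711)
scene tablez 0.0006812314403981113
574
[0.6193256  0.23062147] [0.42192941 0.05411243] [0.68513986 0.30285248]
((567.5274047851562, 153.976806640625), (326.034912109375, 135.60205078125), 57.0289306640625)
[[ 0.342 -0.    -0.94 ]
 [ 0.94  -0.001  0.342]
 [-0.001 -1.    -0.   ]] 0.0187
```

View pics/c1.png

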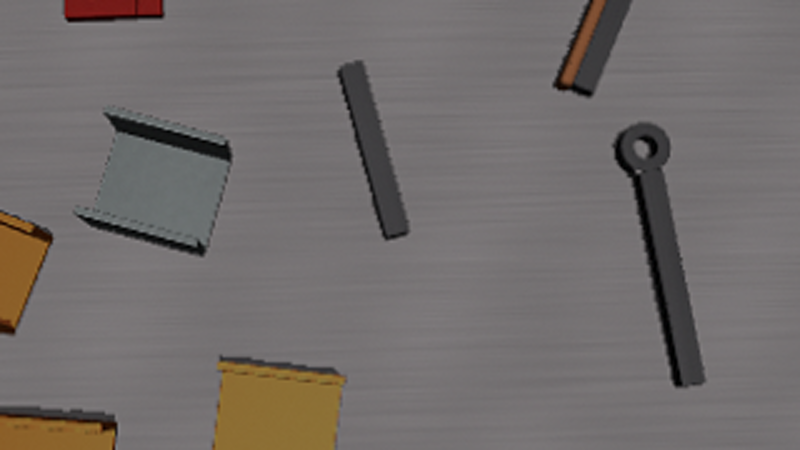

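The crop shows the eye hole at about (642,148), the tube's free end at (690,381), and the grey stand's two plate tops with dark inner faces beneath. I refine these positions from depth points at the right heights in both views.

Run:
```python
from h import *
def rect(Q): 
    r=cv2.minAreaRect((Q[:,:2]*1000).astype(np.float32)); return [np.round(a,1) for a in r]
for n in("top","scene"):
    z=np.load(n+"0.npz");p,d=z["p"],z["d"];C=cloud(n,d);x,y,h=C[...,0],C[...,1],C[...,2]
    S=cv2.cvtColor(p,cv2.COLOR_RGB2HSV)[...,1]<80
    k=S&(h>.073)&(h<.09)&(abs(x-.62)<.12)&(abs(y-.23)<.12)
    nc,l,st,ce=cv2.connectedComponentsWithStats(k.astype(np.uint8))
    for i in range(1,nc):
        if st[i,4]>25: print(n,"plate",st[i,4],rect(C[l==i]),C[l==i].mean(0).round(4))
    print(n,"both",rect(C[k]))
    k=(h>.019)&(h<.032)&(x>.38)&(x<.7)&(y<-.21)&(y>-.33)&S
    Q=C[k]; print(n,"hinge",len(Q),rect(Q),np.median(Q[:,2]))
    A=Q[:,:2]; 
    T=A[(A[:,0]<.60)]; ax=cv2.fitLine(T.astype(np.float32),cv2.DIST_HUBER,0,.001,.001).ravel().astype(float)
    e=ax[:2]*np.sign(ax[0]);s=(A-ax[2:])@e; o=ax[2:]
    wd=(A-o)@np.array([-e[1],e[0]])
    print("axis",np.degrees(np.arctan2(e[1],e[0])),"free",o+e*s.min(),"eye tip",o+e*s.max(),"len",np.ptp(s),"w",wd[A[:,0]<.58].min(),wd[A[:,0]<.58].max())
    print(" bal from free",o+e*(s.min()+.178)," from tip",o+e*(s.max()-.092))
    k=(h>.019)&(h<.032)&(x>.53)&(x<.77)&(abs(y-.013)<.07)&S
    print(n,"off",k.sum(),rect(C[k]))
print(cast("top",[[456.8,139.2],[476,232.4],[460,150]],.025))
```

```text
top plate 198 [array([664.4, 213.5]), array([120.6,   9.3]), np.float64(72.9)] [0.6633 0.2124 0.0796]
top plate 189 [array([568.1, 242.8]), array([121.5,   8.3]), np.float64(73.0)] [0.5675 0.2416 0.0798]
top both [array([616.5, 228. ]), array([121.5, 109.4]), np.float64(73.0)]
top hinge 1143 [array([ 536.3, -273.1]), array([269.5,  49.4]), np.float64(5.5)] 0.025286600124280155
axis 8.64060833370005 free [ 0.40352098 -0.29779223] eye tip [ 0.67037082 -0.25724151] len 0.2699133183325392 w -0.015149441874758853 0.013555679177304875
 bal from free [ 0.5795007  -0.27105021]  from tip [ 0.579415   -0.27106323]
top off 727 [array([649.1,  10.9]), array([181.6,  25.8]), np.float64(13.2)]
scene plate 291 [array([569.1, 245. ]), array([120.7,  10. ]), np.float64(73.0)] [0.5706 0.2467 0.0788]
scene plate 313 [array([664.2, 215.6]), array([120.4,  10.7]), np.float64(73.0)] [0.6657 0.2166 0.0787]
scene both [array([611.9, 249.7]), array([154.9, 130.7]), np.float64(73.0)]
scene hinge 994 [array([ 536.2, -282.3]), array([271.9,  53.9]), np.float64(11.2)] 0.024547377994144918
axis 8.451540280142074 free [ 0.40072789 -0.29451893] eye tip [ 0.66944165 -0.25459171] len 0.2716638913201338 w -0.016239644338141842 0.013372220608309318
 bal from free [ 0.5767949  -0.26835776]  from tip [ 0.57844072 -0.26811321]
scene off 885 [array([648.3,  15.6]), array([184.4,  26.9]), np.float64(13.4)]
[[ 0.64226566 -0.26011491  0.025     ]
 [ 0.4062417  -0.29612227  0.025     ]
 [ 0.61444573 -0.26670048  0.025     ]]
```

```bash
python3 -m pendant '{"offset":[[-0.2,0,-0.2],[-0.5,0,-0.45],[-0.8,0,-0.75],[-0.85,0,-0.8],[-0.85,0,-0.8]],"turn":[[0,0,0],[0,0,0],[0,0,0],[0,0,0],[0,0,0]]}' 100 60
```

```text
clock: 0.72
position: [0.308, 0.369, 0.231]
ee_rot: [0.581, 0.404, -0.404, -0.58]
ft_force: [-0.5, 0.4, 0.3]
grip_width: 1.003
```

```bash
for i in 1 2; do python3 -m pendant '{"offset":[[-0.25,0,-0.2],[-0.5,0,-0.45],[-0.8,0,-0.75],[-0.85,0,-0.8],[-0.85,0,-0.8]],"turn":[[0,0,0],[0,0,0],[0,0,0],[0,0,0],[0,0,0]]}'; done
cat > go.py <<'E'
import sys
from h import *
def rel(target,ang):  # tool x world angle deg
    o=manip.get_obs(); R=Ro.from_quat(o["ee_rot"]); a=np.radians(ang)
    Rt=Ro.from_matrix(np.c_[[np.cos(a),np.sin(a),0],[0,0,-1],[-np.sin(a),np.cos(a),0]])
    print("pos",o["position"].round(4),"F",o["ft_force"].round(1),"j",o["joint_pos"].round(2),"w",round(o["grip_width"],3),"t",o["clock"])
    print("offset",(R.inv().apply(np.array(target)-o["position"])/.2).round(3),"turn",((R.inv()*Rt).as_rotvec()/np.radians(45)).round(3))
if __name__=="__main__":
    v=list(map(float,sys.argv[1:])); rel(v[:3],v[3])
E
python3 go.py .579 -.27 .1 98.6
```

```text
clock: 1.35
position: [0.4, 0.1516, 0.2314]
ee_rot: [0.582, 0.402, -0.403, -0.581]
ft_force: [-0.7, 0.8, -0.2]
grip_width: 1.004
clock: 1.98
position: [0.4908, -0.0659, 0.2316]
ee_rot: [0.583, 0.401, -0.402, -0.581]
ft_force: [0.0, 0.2, 0.0]
grip_width: 1.001
pos [ 0.4908 -0.0659  0.2316] F [0.  0.2 0. ] j [-0.57  0.02  0.63  1.82 -0.01  1.3   1.27] w 1.001 t 1.975
offset [-0.795  0.661 -0.775] turn [ 0.001 -0.654 -0.004]
```

```bash
python3 -m pendant '{"offset":[[-0.2,0.1,-0.2],[-0.45,0.25,-0.45],[-0.7,0.4,-0.7],[-0.795,0.5,-0.775],[-0.795,0.5,-0.775],[-0.795,0.5,-0.775]],"turn":[[0,-0.2,0],[0,-0.4,0],[0,-0.65,0],[0,-0.654,0],[0,-0.654,0],[0,-0.654,0]]}'; python3 go.py .579 -.27 .004 98.6
python3 - <<'E'
from h import *
for n in("top","scene"):
    p,d=manip.camera(n); cv2.imwrite(f"pics/{n}1.png",p[...,::-1])
E
```

```text
clock: 2.72
position: [0.579, -0.2691, 0.1299]
ee_rot: [-0.461, -0.535, 0.537, 0.462]
ft_force: [-0.6, -0.3, 0.1]
grip_width: 0.998
pos [ 0.579  -0.2691  0.1299] F [-0.6 -0.3  0.1] j [-0.14  0.5   0.67  1.57 -0.33  1.18  2.32] w 0.998 t 2.725
offset [-0.003  0.63  -0.001] turn [-0.005 -0.001 -0.002]
```

View pics/scene1.png

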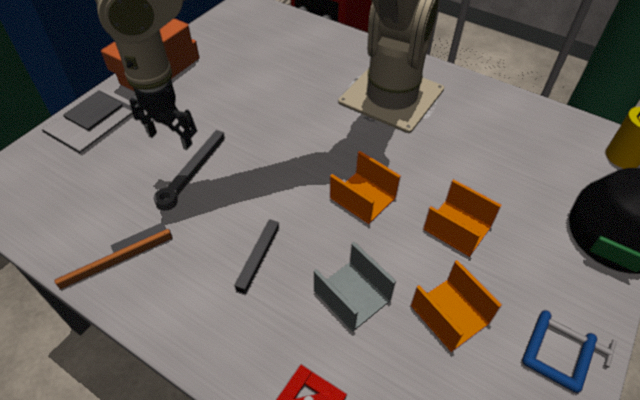

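The scene view shows the open gripper above the tube near the eye, around (165,115), with its jaws across the tube and nothing disturbed. I go down and grip.

```bash
python3 -m pendant '{"offset":[[0,0.2,0],[0,0.4,0],[0,0.55,0],[0,0.6,0],[0,0.63,0],[0,0.63,0],[0,0.63,0]],"turn":[[0,0,0],[0,0,0],[0,0,0],[0,0,0],[0,0,0],[0,0,0],[0,0,0]]}' &&  python3 go.py .579 -.27 .004 98.6
```

```text
clock: 3.7
position: [0.5804, -0.2679, 0.0069]
ee_rot: [-0.461, -0.536, 0.537, 0.46]
ft_force: [0.0, -0.6, 0.4]
grip_width: 1.001
pos [ 0.5804 -0.2679  0.0069] F [ 0.  -0.6  0.4] j [-0.09  0.64  0.6   1.66 -0.42  0.97  2.38] w 1.001 t 3.7
offset [-0.009  0.015  0.009] turn [ 0.001  0.002 -0.003]
```

```bash
python3 -m pendant '{"offset":[[-0.01,0.01,0.01],[-0.01,0.01,0.01],[-0.01,0.01,0.01],[-0.01,0.01,0.01],[-0.01,0.01,0.01],[-0.01,0.01,0.01],[-0.01,0.01,0.01],[-0.01,0.01,0.01]],"turn":[[0,0,0],[0,0,0],[0,0,0],[0,0,0],[0,0,0],[0,0,0],[0,0,0],[0,0,0]]}' 0 80 &&  python3 go.py .579 -.27 .004 98.6
```

```text
clock: 4.7
position: [0.579, -0.2706, 0.0054]
ee_rot: [-0.462, -0.536, 0.537, 0.46]
ft_force: [-0.8, 0.3, 5.3]
grip_width: 0.274
pos [ 0.579  -0.2706  0.0054] F [-0.8  0.3  5.3] j [-0.08  0.64  0.6   1.66 -0.42  0.97  2.39] w 0.274 t 4.7
offset [ 0.003  0.007 -0.   ] turn [ 0.002  0.002 -0.004]
```

```bash
python3 -m pendant '{"offset":[[0,-0.05,0],[0,-0.1,0],[0,-0.15,0],[0,-0.2,0],[0,-0.22,0],[0,-0.22,0],[0,-0.22,0],[0,-0.22,0],[0,-0.22,0],[0,-0.22,0],[0,-0.22,0],[0,-0.22,0]],"turn":[[0,0,0],[0,0,0],[0,0,0],[0,0,0],[0,0,0],[0,0,0],[0,0,0],[0,0,0],[0,0,0],[0,0,0],[0,0,0],[0,0,0]]}'
cat > lvl.py <<'E'
from h import *
import sys
tag=sys.argv[1]
o=manip.get_obs();tcp=o["position"];e=Ro.from_quat(o["ee_rot"]).as_matrix()[:,2]  # tool z along tube
e=e*np.sign(e[0])
for n in("scene","top"):
    p,d=manip.camera(n); cv2.imwrite(f"pics/{n}{tag}.png",p[...,::-1]); np.savez(f"{n}{tag}.npz",p=p,d=d)
    C=cloud(n,d).reshape(-1,3); f=(p.max(2)<95).ravel()
    s=(C-tcp)@e; w=(C-tcp)@np.array([-e[1],e[0],0]); h=C[:,2]
    k=f&(abs(w)<.035)&(h>tcp[2]-.02)&(h<tcp[2]+.05)&(h>.012)&(s>-.25)&(s<.12)
    k1=k&(s<-.06); q=C[k1]; 
    b=np.array([[x,np.percentile(h[k1&(abs(s-x)<.01)],80),np.mean(w[k1&(abs(s-x)<.01)])] for x in np.arange(-.17,-.06,.02) if (k1&(abs(s-x)<.01)).sum()>5])
    print(n,k.sum(),"s range",s[k].min().round(4),s[k].max().round(4)); print(b.round(4).tolist())
    if len(b)>2: print("pitch deg",np.degrees(np.arctan(np.polyfit(b[:,0],b[:,1],1)[0])).round(2),"yaw rel",np.degrees(np.arctan(np.polyfit(b[:,0],b[:,2],1)[0])).round(2))
E
python3 lvl.py 2; python3 go.py .579 -.27 .25 98.6
```

```text
clock: 6.2
position: [0.579, -0.2705, 0.0495]
ee_rot: [-0.462, -0.536, 0.537, 0.46]
ft_force: [0.1, -0.2, -5.7]
grip_width: 0.268
scene 1367 s range -0.178 0.0923
[[-0.17, 0.0694, 0.0074], [-0.15, 0.0696, 0.0074], [-0.13, 0.0694, 0.007], [-0.11, 0.0695, 0.0076], [-0.09, 0.0698, 0.0069], [-0.07, 0.0686, 0.01]]
pitch deg -0.29 yaw rel 0.97
top 921 s range -0.1122 0.0901
[[-0.11, 0.0604, 0.0119], [-0.09, 0.0697, 0.0091], [-0.07, 0.0708, 0.0035]]
pitch deg 14.67 yaw rel -11.79
pos [ 0.5789 -0.2705  0.0494] F [ 0.3  0.  -5.3] j [-0.11  0.59  0.63  1.64 -0.39  1.04  2.36] w 0.275 t 6.3
offset [-1.000e-03 -1.003e+00 -2.000e-03] turn [ 0.002  0.002 -0.004]
```

View pics/scene2.png

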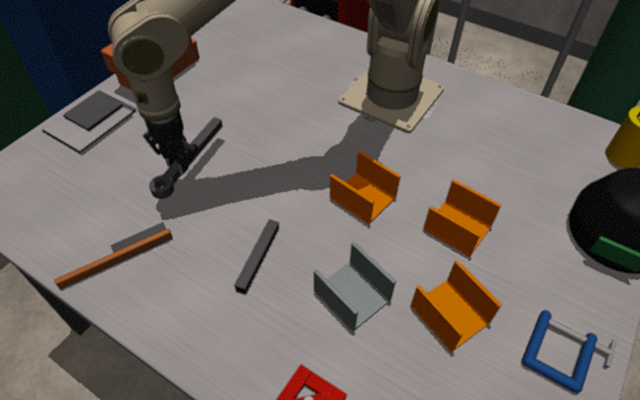

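The arm hangs level: pitch −0.3°, and it extends −0.178 to +0.092 about the grip, so the grip is on the balance point. I raise it and carry it across.

```bash
python3 -m pendant '{"offset":[[0,-0.1,0],[0,-0.25,0],[0,-0.4,0],[0.1,-0.5,-0.02],[0.25,-0.55,-0.06],[0.4,-0.55,-0.1],[0.55,-0.55,-0.13],[0.7,-0.55,-0.16],[0.8,-0.55,-0.19],[0.8,-0.55,-0.19]],"turn":[[0,0,0],[0,0,0],[0,0,0],[0,0,0],[0,0,0],[0,0,0],[0,0,0],[0,0,0],[0,0,0],[0,0,0]]}' ; python3 go.py .6165 .229 .16 73
```

```text
clock: 7.55
position: [0.5928, -0.1042, 0.1603]
ee_rot: [0.461, 0.537, -0.537, -0.459]
ft_force: [-0.6, 0.1, -4.9]
grip_width: 0.274
pos [ 0.5928 -0.1042  0.1603] F [-0.6  0.1 -4.9] j [-0.43  0.37  0.66  1.65 -0.24  1.2   2.01] w 0.274 t 7.55
offset [ 1.628e+00 -1.000e-03 -3.740e-01] turn [ 0.004  0.575 -0.002]
```

```bash
python3 -m pendant '{"offset":[[0.08,0,-0.02],[0.22,0,-0.05],[0.38,0,-0.09],[0.54,0,-0.12],[0.68,0,-0.15],[0.78,0,-0.18],[0.82,0,-0.19],[0.82,0,-0.19]],"turn":[[0,0.02,0],[0,0.08,0],[0,0.14,0],[0,0.2,0],[0,0.26,0],[0,0.3,0],[0,0.3,0],[0,0.3,0]]}' ; python3 go.py .6165 .229 .16 73
```

```text
clock: 8.55
position: [0.6052, 0.0628, 0.1605]
ee_rot: [0.521, 0.48, -0.479, -0.518]
ft_force: [-0.4, -1.0, -5.5]
grip_width: 0.275
pos [0.6052 0.0628 0.1605] F [-0.4 -1.  -5.5] j [-0.69  0.39  0.64  1.63 -0.24  1.2   1.5 ] w 0.275 t 8.55
offset [0.833 0.001 0.011] turn [ 0.005  0.275 -0.002]
```

```bash
python3 -m pendant '{"offset":[[0.08,0,0],[0.22,0,0],[0.38,0,0],[0.54,0,0],[0.68,0,0.01],[0.78,0,0.01],[0.833,0,0.011],[0.833,0,0.011],[0.833,0,0.011],[0.833,0,0.011]],"turn":[[0,0.02,0],[0,0.08,0],[0,0.14,0],[0,0.2,0],[0,0.26,0],[0,0.275,0],[0,0.275,0],[0,0.275,0],[0,0.275,0],[0,0.275,0]]}' ; python3 lvl.py 3;  python3 go.py .6165 .229 .09 73
```

```text
clock: 9.8
position: [0.6167, 0.2279, 0.1604]
ee_rot: [0.57, 0.421, -0.42, -0.567]
ft_force: [-0.2, -0.7, -5.2]
grip_width: 0.275
scene 2218 s range -0.178 0.0925
[[-0.17, 0.1797, 0.0037], [-0.15, 0.1802, 0.0041], [-0.13, 0.18, 0.0043], [-0.11, 0.18, 0.0038], [-0.09, 0.1802, 0.0039], [-0.07, 0.18, 0.0053]]
pitch deg 0.13 yaw rel 0.56
top 278 s range -0.0063 0.0914
[]
pos [0.6165 0.2284 0.1603] F [ 0.1 -1.  -6.1] j [-0.88  0.5   0.62  1.49 -0.29  1.25  1.06] w 0.274 t 9.9
offset [0.003 0.352 0.003] turn [ 0.005 -0.001 -0.001]
```

View pics/scene3.png

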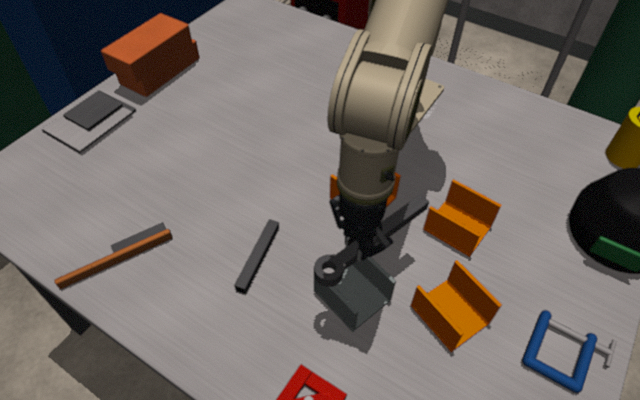

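It hangs level and centred over the grey stand, with the eye at (328,268) over the near plate. Contact should come at TCP z ≈ 0.085, so I go down to about 0.091 first and then slowly.

```bash
python3 -m pendant '{"offset":[[0,0.06,0],[0,0.14,0],[0,0.22,0],[0,0.29,0],[0,0.33,0],[0,0.345,0],[0.003,0.345,0.003],[0.003,0.345,0.003]],"turn":[[0,0,0],[0,0,0],[0,0,0],[0,0,0],[0,0,0],[0,0,0],[0,0,0],[0,0,0]]}' ; python3 go.py .6165 .229 .085 73
```

```text
clock: 10.9
position: [0.6167, 0.2293, 0.0919]
ee_rot: [0.57, 0.421, -0.419, -0.567]
ft_force: [0.3, -0.1, -5.7]
grip_width: 0.272
pos [0.6167 0.2293 0.0919] F [ 0.3 -0.1 -5.7] j [-0.86  0.56  0.59  1.55 -0.33  1.12  1.08] w 0.272 t 10.9
offset [-0.002  0.035  0.001] turn [ 0.006 -0.001 -0.   ]
```

```bash
python3 -m pendant '{"offset":[[0,0.01,0],[0,0.015,0],[0,0.02,0],[0,0.025,0],[0,0.03,0],[0,0.032,0],[0,0.032,0]],"turn":[[0,0,0],[0,0,0],[0,0,0],[0,0,0],[0,0,0],[0,0,0],[0,0,0]]}' ; python3 go.py .6165 .229 .085 73
```

```text
clock: 11.78
position: [0.6167, 0.2293, 0.0856]
ee_rot: [0.57, 0.421, -0.419, -0.567]
ft_force: [-0.2, -0.5, -5.0]
grip_width: 0.27
pos [0.6167 0.2293 0.0856] F [-0.2 -0.5 -5. ] j [-0.86  0.57  0.59  1.56 -0.34  1.11  1.08] w 0.27 t 11.775
offset [-0.002  0.003  0.001] turn [ 0.006 -0.001 -0.   ]
```

Still carrying the full weight (−5 N), so I continue in 0.4 mm steps.

```bash
python3 -m pendant '{"offset":[[0,0.002,0],[0,0.004,0],[0,0.006,0],[0,0.008,0],[0,0.008,0],[0,0.008,0]],"turn":[[0,0,0],[0,0,0],[0,0,0],[0,0,0],[0,0,0],[0,0,0]]}' ; python3 go.py .6165 .229 .085 73
```

```text
clock: 12.52
position: [0.6168, 0.2293, 0.0854]
ee_rot: [0.57, 0.422, -0.419, -0.567]
ft_force: [-7.4, -2.2, 10.8]
grip_width: 0.27
pos [0.6168 0.2293 0.0854] F [-7.4 -2.2 10.8] j [-0.86  0.57  0.59  1.56 -0.34  1.11  1.08] w 0.27 t 12.525
offset [-0.002  0.002  0.001] turn [ 0.006 -0.001  0.001]
```

Contact is firm: 10.8 N upward. I open a little and check before backing off.

```bash
python3 -m pendant '{"offset":[[0,0,0],[0,0,0],[0,0,0],[0,0,0],[0,0,0],[0,0,0]],"turn":[[0,0,0],[0,0,0],[0,0,0],[0,0,0],[0,0,0],[0,0,0]]}' 60; python3 lvl.py 4
```

```text
clock: 13.28
position: [0.6168, 0.2293, 0.0854]
ee_rot: [0.57, 0.422, -0.419, -0.567]
ft_force: [-0.5, -0.3, 0.0]
grip_width: 0.603
scene 2160 s range -0.2496 0.0925
[[-0.17, 0.1056, 0.0035], [-0.15, 0.1057, 0.0041], [-0.13, 0.1057, 0.0037], [-0.11, 0.1057, 0.0034], [-0.09, 0.1057, 0.0039], [-0.07, 0.1057, 0.0051]]
pitch deg 0.06 yaw rel 0.57
top 237 s range -0.0106 0.0922
[]
```

It lies flat (pitch 0.06°, top at 0.1057 m) with no force left on the tool. I back straight up, then move aside for a final look.

```bash
python3 -m pendant '{"offset":[[0,-0.06,0],[0,-0.15,0],[0,-0.3,0],[0,-0.5,0],[0,-0.7,0],[0,-0.7,0],[-0.2,-0.7,0.2],[-0.5,-0.7,0.5],[-0.8,-0.7,0.8],[-1,-0.7,0.9],[-1,-0.7,0.9]],"turn":[[0,0,0],[0,0,0],[0,0,0],[0,0,0],[0,0,0],[0,0,0],[0,0,0],[0,0,0],[0,0,0],[0,0,0],[0,0,0]]}' -
python3 - <<'E'
from h import *
for n in("top","scene"):
    p,d=manip.camera(n); np.savez(n+"5.npz",p=p,d=d); cv2.imwrite(f"pics/{n}5.png",p[...,::-1])
    C=cloud(n,d);x,y,h=C[...,0],C[...,1],C[...,2]; S=cv2.cvtColor(p,cv2.COLOR_RGB2HSV)[...,1]<80
    k=S&(h>.098)&(h<.115)&(abs(x-.57)<.17)&(abs(y-.24)<.09)
    A=C[k]; T=A[A[:,0]<.64][:,:2]; 
    ax=cv2.fitLine(T.astype(np.float32),cv2.DIST_HUBER,0,.001,.001).ravel().astype(float); e=ax[:2]*np.sign(ax[0]); s=(A[:,:2]-ax[2:])@e
    print(n,k.sum(),"ang",np.degrees(np.arctan2(e[1],e[0])),"len",np.ptp(s),"bal",ax[2:]+e*(s.min()+.178),ax[2:]+e*(s.max()-.092),"z",np.percentile(A[:,2],[5,50,95]))
    k=(h>.019)&(h<.032)&(x>.53)&(x<.77)&(abs(y-.013)<.07)&S
    print(n,"off",k.sum(),cv2.minAreaRect((C[k][:,:2]*1000).astype(np.float32)))
E
```

```text
clock: 14.75
position: [0.3834, 0.0894, 0.2245]
ee_rot: [0.569, 0.422, -0.419, -0.568]
ft_force: [-0.3, 0.5, -0.3]
grip_width: 0.601
top 1381 ang -17.208646400370053 len 0.27034973799840284 bal [0.61556263 0.22697514] [0.61589671 0.22687167] z [0.101867   0.10501715 0.10777655]
top off 719 ((649.4667358398438, 11.196706771850586), (181.8419952392578, 25.78472900390625), 13.08543586730957)
scene 1785 ang -17.231488582364587 len 0.26952185434342046 bal [0.61738952 0.23045626] [0.61693283 0.2305979 ] z [0.10092786 0.10456063 0.10707628]
scene off 893 ((649.5287475585938, 15.441791534423828), (182.54556274414062, 26.762733459472656), 12.782279968261719)
```

View pics/top5.png

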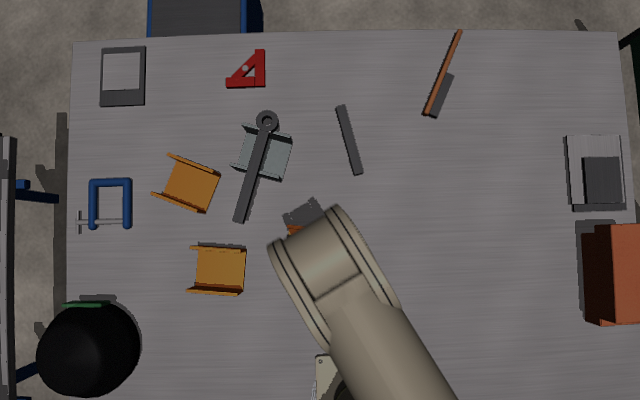

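The top view shows the hinge arm across both plates of the grey stand, with the eye at (267,121) and the free end at (239,222). The offcut is unmoved at (349,140). Handing in.

```bash
python3 -c "
from workcell import manip
print(manip.hand_in()); print(manip.get_obs()['clock'])"
```

```text
the job is handed in; nothing more can be done
None
the job is handed in; nothing more can be done
```

The hinge arm is lying across both plates of the grey stand, and I handed the job in at about 15 s of the 40 s allowed. The hand-in gives no verdict.

- **Hold:** I gripped the arm at its balance point, as close as the cameras could tell. I raised it 44 mm and held it still for about 0.9 s, tilted only about 0.3°.
- **Carry and set-down:** It stayed level on the way. I lowered it slowly until I felt contact (about 11 N upward) and only then opened the fingers.
- **Final position:** In both cameras the balance point is within about 2 mm of the stand's middle. The tube is within about 0.3° of square and lies flat, at the expected height. The two cameras disagree by 2–4 mm sideways, about what the calibration allows.
- **Offcut and robot:** The offcut moved no more than about 1 mm, which is measurement noise. The gripper was clear, with no force on it.

The top camera could not check level while the arm was held, because the robot blocked its view. Its 14.7° tilt reading in the first check came from that blocked view, so I relied on the scene camera there. No other check failed.

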